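# Change the ink on the feed unit

### The arm

A 6-joint arm with a two-finger parallel gripper is mounted at the origin on the work surface. World frame = base frame: x ahead of the robot, y to its left, z up, the work surface at z = 0. Lengths are in m, angles in rad, forces in N, time in s.
With the tool pointing down it reaches from about 0.325 to 0.9 m from the base axis. Payload 3.5 kg.
Tool frame: the origin (TCP) lies midway between the tips of the shut fingers; the grasp point (between the pads) lies 19 mm behind it; x points along the fingers, y is the direction in which the jaws open and shut, and the axes are right-handed (so a half turn about x gives the same grasp; the last joint's range is limited). The gripper opens to 85 mm and grips with 20 to 120 N. Pads are 22 mm wide; open, the fingers measure 114 mm over their backs; the gripper's body (76 mm by 85 mm) begins 54 mm behind the grasp point. The pads swing forward as they close: fully open they stand 13 mm farther back than shut.
Start: joints at [-1.393, 0.276, -0.026, 1.268, 0, 1.467], TCP at [0.173, -0.601, 0.231] pointing down, gripper open.
Joint ranges: [-3.12, 3.12], [-0.85, 1.88], [-1.08, 1.24], [-1.95, 2.15], [-1.57, 1.53], [-3.14, 3.14]. Speed limits (rad/s): [2.57, 2.57, 3.14, 3.14, 3.14, 3.14].

### API

Orientations are given as a unit quaternion [w, x, y, z].
In Python, from workcell import monitor, get_image, close_job, search_frame, pinpoint gives the robot as it stands.
- The arm moves only by the tool servo_tool, never from a script. Its argument "deltas" is a list of rows, each an object of numbers: "x", "y", "z": the shift along the tool's x, y, z in mm; "turn": the turn about the tool's x in degrees; "grip": the finger opening in mm, from 0 to 85.4. In form: [{"x": .., "y": .., "z": .., "turn": .., "grip": ..}, ...]. A call has 1 to 12 rows; each row shifts and turns the pose as measured when the row begins, along the tool's axes as they then stand; what a row does not reach is not made up. A row lasts 1/8 s, in which the tool goes at most 62.5 mm and 10.7 degrees, less where a joint would pass 70% of its speed; a pose out of reach is approached as far as the arm can. A call with a gripper value outside its range is refused whole. The fingers move at their own pace and stop on an object; the grip force is fixed at half the most. Time passes only in rows, so rows that do not move let the fingers close. It gives the time, the measured TCP pose, the force and the opening at its end, in the units of the state.
- monitor.sense(): the state, without advancing time (a new reading comes with each control period).
- get_image(name): name is "scene" or "top"; returns a dict with "pixels" (420x560x3 uint8, red, green, blue), "fx", "fy", "cx", "cy" (pixels), "k1" (the pictures are not rectified: a ray, as slopes to the right and down, at radius r is drawn at 1 + k1 r^2 times it, then the intrinsics apply), "R" (3x3) and "t" (3): a world point X has camera coordinates R X + t. Camera axes: x right, y down, z forward; pixel columns grow to the right and rows downward; lengths in m; the calibration is good to about 2 mm. A picture is of the moment at which its call begins. There is no depth.
- close_job(): hands the job in, once; it reports no verdict.
Trained networks look in a picture, given as the dict that the camera call returned (one of the last four; its "shot" number tells which), for a name from the list of things; names that differ only in an ending like _2 or _b are one class to them, and where a whole thing is asked for, a point or a joint stands for the part that bears it (a point fixed in the world has none). Each returns a list of dicts, best first, with "p" (0 to 1); they miss things now and then, are a little off and sometimes report something else, mostly with a low value. They report only what shows in the picture. A call takes as long as a camera call. They do not tell look-alikes from the thing itself.
- search_frame(picture, thing): "location" ([column, row] in pixels, amid what is visible of it).
- pinpoint(picture, thing): "location" ([column, row] in pixels: a listed point, or the origin of a listed thing).
The state is a dict: "clock": time; "q": joint angles; "qvel": joint speeds; "effort": joint torques, N m; "tool_pos": TCP position; "eef_rot": TCP orientation; "contact_force": force on the tool from outside, world axes, zero at the start; "moment": the same for the moment, N m; "grip_width": finger opening in m.
Only numpy, scipy, OpenCV 4.12 (cv2) and the standard library are available. Lean on these libraries where they do the work, as an engineer would, in place of code of your own. Each camera call takes 0.05 s, during which the arm holds its last target.

### The job

Change the feed unit over to the ink whose tin stands on the black-bordered steel plate: shut the red-handled feed cock fully, turn the selector knob with the cock shut until that tin's colour fills the window, then open the cock fully again. Never turn the selector while the cock is not shut, and leave the tins and the stone block where they stand.

Things in the scene. Friction and masses are not known exactly. Their poses are not given: they have to be found in the camera images.
- selector (a joint): Angle (rad) of the selector disc behind the green unit's face, turned by the knob; grows anticlockwise looking down onto the face. Centred in the window: red at -1.75, yellow 1.15, blue 2.05. Each colour spans 0.84 and fills the window within 0.166 of centre; the rest is grey. Stops at -2.4 and 2.6. Starts on grey, -1.1 to 0.5. Friction 0.1 N m holds it.
- knob (a point): Grip point on the knob's axis, 33 mm out from the face. Black bar 46 mm long, 14 thick, top 46 mm out from the face, on a round skirt (56 mm dia.) that ends 8 mm out. x: along the bar to its white-line end (points to the window at joint 0); y: across the 14 mm; z: turning axis, out of the face, 25 degrees from vertical. Turns with the knob.
- window (a point): Centre of the fixed window: 26 x 26 mm opening, black border, in the aluminium face, 63 mm up the slope from the knob's axis. Unit's axes: x level from the face's low edge towards its high edge, z up. Face 200 x 200 mm, centre 125 mm above the bench, head 36 mm thick. White reservoir, 57 mm dia., 224 mm tall, stands left of it, axis 150 mm in y and 30 mm in x from the face centre.
- handle (a joint): Angle (rad) of the red cock handle: 0 fully open (along the pipe, hard stop), 1.571 fully shut (square across the pipe, hard stop). Grows clockwise seen from above. Starts within 0.12 of open. Friction 0.22 N m (2.6 N at the grip) holds it where it is left.
- handle_end (a point): Point on the red handle bar 85 mm from the pivot, half-way up the bar, 111 mm above the bench. The bar runs level from the pivot to 105 mm from it, 14 mm thick, 26 mm tall (98 to 124 mm above the bench). Axes turn with it: x back towards the pivot, y across the bar, z up.
- pivot (a point): Pivot of the cock handle, 111 mm above the bench. Axes of the fixed cock: x along the pipe, z up. Open, the handle points to -x; shut, to +y. The brass cock body and pipe below it reach 83 mm above the bench; the pipe bends down into the bench at x = -100 mm and ends at a grey filter cylinder, 54 mm dia., 180 mm tall, at x = +115 mm.
- plate_mid (a point): Centre of the marked plate: steel sheet 120 x 120 mm with a black border, flat on the bench (2 mm). One of the three tins stands on it, within 15 mm of its centre; the other two stand elsewhere on the bench.
- tin_red_mid (a point): Middle (half-way up, on the axis) of the loose red ink tin: upright cylinder, diameter 76 mm, 80 mm tall, 0.5 kg, with a pale paper band. Stands on the bench or on the marked plate. A bystander.
- tin_yellow_mid (a point): Middle (half-way up, on the axis) of the loose yellow ink tin: upright cylinder, diameter 76 mm, 80 mm tall, 0.5 kg, with a pale paper band. Stands on the bench or on the marked plate. A bystander.
- tin_blue_mid (a point): Middle (half-way up, on the axis) of the loose blue ink tin: upright cylinder, diameter 76 mm, 80 mm tall, 0.5 kg, with a pale paper band. Stands on the bench or on the marked plate. A bystander.
- block_mid (a point): Middle of the loose grey stone grinding block, 160 x 75 x 60 mm tall, 0.9 kg, x axis along its length. A bystander.
There are look-alikes about, which are no part of the job. There is more than one size of the part that bears tin_blue_mid; the job needs the middle-sized.

How it is judged:
By the outcome, as a careful person would: the job done as asked, in the order asked, and still so for the second after the job is handed in, with the robot touching nothing.
It also fails if it takes over 72 s, if anything falls off the work surface, if the arm or the gripper's body presses on something with over 40 N, if the wrist force passes 120 N, or if a joint passes its speed limit or range.

## Working session

There is one attempt and no reset: what is moved stays moved. The work goes in short steps, Python scripts to look and compute and a tool call to move; the robot and the scene stay as the last step left them, time stands still between calls to the robot, and variables do not carry over. Pictures are saved under pics/ and viewed, and the job is handed in when it is done.

Besides the shell and the picture viewer there is one more tool, called after "Request:" as name(argument=value, ...) on one line, values as JSON. servo_tool: Moves the arm, as the interface text tells. Its arguments: {"type":"object","properties":{"deltas":{"type":"array","items":{"type":"object","properties":{"x":{"type":"number"},"y":{"type":"number"},"z":{"type":"number"},"turn":{"type":"number"},"grip":{"type":"number"}}}}},"required":["deltas"]}

```bash
mkdir -p pics; ls
cat > h.py <<'E'
import numpy as np, cv2
from workcell import monitor, get_image, close_job, search_frame, pinpoint
def save(im,name): cv2.imwrite('pics/'+name, im['pixels'][:,:,::-1])
def ray(im,p):
    u=np.array([(p[0]-im['cx'])/im['fx'],(p[1]-im['cy'])/im['fy']]); s=u.copy()
    for _ in range(30): s=u/(1+im['k1']*(s@s))
    R=np.array(im['R']);t=np.array(im['t'])
    d=R.T@np.array([s[0],s[1],1]); return -R.T@t, d/np.linalg.norm(d)
def atz(im,p,z):
    o,d=ray(im,p); return o+d*(z-o[2])/d[2]
def tri(a,pa,b,pb):
    o1,d1=ray(a,pa);o2,d2=ray(b,pb)
    A=np.stack([d1,-d2],1);s=np.linalg.lstsq(A,o2-o1,rcond=None)[0]
    x,y=o1+d1*s[0],o2+d2*s[1]; return (x+y)/2,np.linalg.norm(x-y)
def proj(im,X):
    c=np.array(im['R'])@np.array(X)+np.array(im['t']); s=c[:2]/c[2]; s=s*(1+im['k1']*(s@s))
    return np.array([s[0]*im['fx']+im['cx'],s[1]*im['fy']+im['cy']])
E
python3 - <<'E'
from h import *
np.set_printoptions(precision=3,suppress=True)
a=get_image('scene');b=get_image('top');save(a,'s0.png');save(b,'t0.png')
import pickle;pickle.dump((a,b),open('im0.pkl','wb'))
for n in ['knob','window','handle_end','pivot','plate_mid','tin_red_mid','tin_yellow_mid','tin_blue_mid','block_mid']:
    for nm,im in (('s',a),('t',b)):
        print(n,nm,[(np.round(d['location'],1).tolist(),round(d['p'],2)) for d in pinpoint(im,n)][:4])
s=monitor.sense();print(s['clock'],s['tool_pos'],s['eef_rot'],s['contact_force'])
for im in(a,b):print(-np.array(im['R']).T@np.array(im['t']))
E
```

```text
pics
knob s [([310.4, 205.3], 0.59), ([260.0, 268.2], 0.26)]
knob t [([239.2, 219.7], 0.78)]
window s [([321.7, 225.9], 0.56)]
window t [([234.1, 197.0], 0.68)]
handle_end s [([201.5, 181.4], 0.55), ([196.4, 197.5], 0.37)]
handle_end t [([363.3, 246.2], 0.79)]
pivot s [([192.9, 197.1], 0.83)]
pivot t [([361.7, 220.1], 0.94), ([362.4, 247.1], 0.55)]
plate_mid s [([255.1, 276.2], 0.59), ([199.2, 196.6], 0.26)]
plate_mid t [([283.8, 176.0], 0.83)]
tin_red_mid s [([261.4, 269.2], 0.77)]
tin_red_mid t [([280.6, 169.8], 0.78), ([285.1, 172.9], 0.17)]
tin_yellow_mid s [([260.1, 196.1], 0.63)]
tin_yellow_mid t [([296.8, 260.6], 0.95)]
tin_blue_mid s [([430.4, 261.1], 0.85), ([453.7, 239.4], 0.81), ([418.2, 232.2], 0.69)]
tin_blue_mid t [([137.4, 238.8], 0.88), ([133.0, 197.4], 0.8), ([106.1, 230.1], 0.52)]
block_mid s [([146.7, 189.4], 0.73)]
block_mid t [([420.7, 246.0], 0.72)]
1.0 [ 0.173 -0.601  0.231] [-0.099 -0.7   -0.099  0.7  ] [-0.098 -0.184 -0.011]
[1.536 0.21  1.161]
[0.356 0.06  1.74 ]
```

View pics/s0.png

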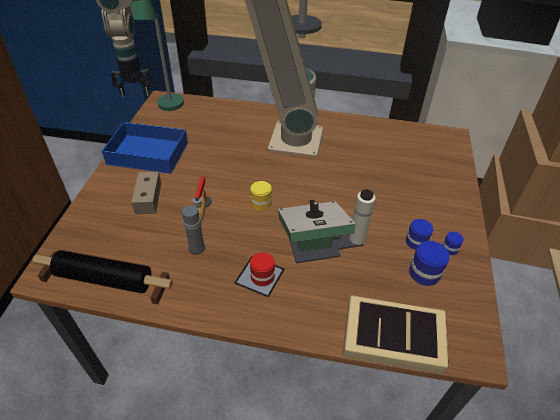

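View pics/t0.png

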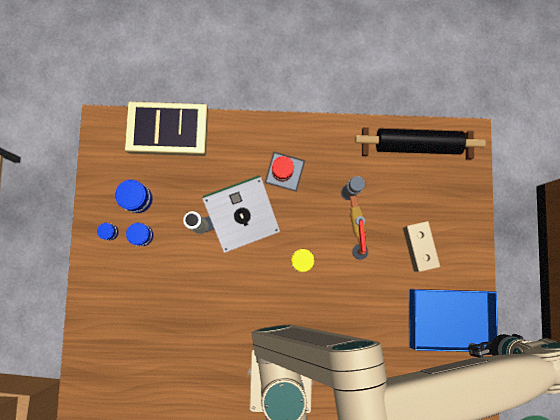

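Run:
```python
from h import *
import pickle
np.set_printoptions(precision=3,suppress=True)
a,b=pickle.load(open('im0.pkl','rb'))
k={}
for n,ps,pt,z in [('knob',(310.4,205.3),(239.2,219.7),.15),('window',(321.7,225.9),(234.1,197),.15),('hend',(201.5,181.4),(363.3,246.2),.111),('pivot',(192.9,197.1),(361.7,220.1),.111),('plate',(255.1,276.2),(283.8,176),.002),('red',(261.4,269.2),(280.6,169.8),.042),('yel',(260.1,196.1),(296.8,260.6),.04),('block',(146.7,189.4),(420.7,246),.03)]:
    print(n,*tri(a,ps,b,pt),'s@z',atz(a,ps,z),'t@z',atz(b,pt,z))
ta=cv2.resize(b['pixels'][170:260,180:280,::-1],None,fx=7,fy=6.4,interpolation=cv2.INTER_CUBIC)
tb=cv2.resize(b['pixels'][170:270,310:410,::-1],None,fx=5.9,fy=5.9,interpolation=cv2.INTER_CUBIC)
cv2.imwrite('pics/c1.png',ta);cv2.imwrite('pics/c2.png',tb)
sc=cv2.resize(a['pixels'][160:270,170:390,::-1],None,fx=3.6,fy=3.6,interpolation=cv2.INTER_CUBIC);cv2.imwrite('pics/c3.png',sc)
```

```text
knob [0.531 0.141 0.153] 0.025760977437016448 s@z [0.531 0.128 0.15 ] t@z [0.53  0.153 0.15 ]
window [0.605 0.174 0.143] 0.0004815212365691176 s@z [0.611 0.174 0.15 ] t@z [0.604 0.173 0.15 ]
hend [ 0.459 -0.258  0.115] 0.002803159204538312 s@z [ 0.455 -0.262  0.111] t@z [ 0.459 -0.258  0.111]
pivot [ 0.546 -0.255  0.122] 0.010676191881172395 s@z [ 0.535 -0.266  0.111] t@z [ 0.546 -0.252  0.111]
plate [ 0.715 -0.002 -0.019] 0.02127470708179016 s@z [ 0.731 -0.009  0.002] t@z [0.709 0.009 0.002]
red [0.725 0.016 0.037] 0.011128104748201119 s@z [0.729 0.011 0.042] t@z [0.722 0.022 0.042]
yel [ 0.409 -0.054  0.037] 0.022230590730683158 s@z [ 0.413 -0.064  0.04 ] t@z [ 0.407 -0.043  0.04 ]
block [ 0.47  -0.471  0.046] 0.0026131477280479944 s@z [ 0.454 -0.482  0.03 ] t@z [ 0.471 -0.475  0.03 ]
```

View pics/c1.png

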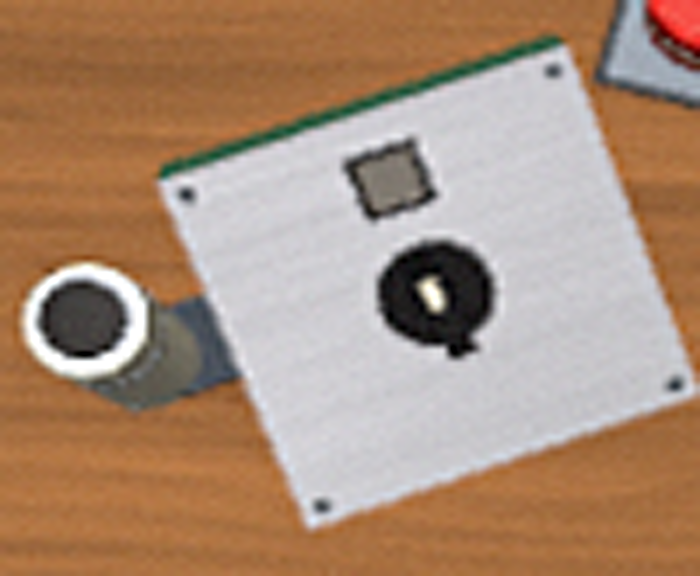

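View pics/c2.png

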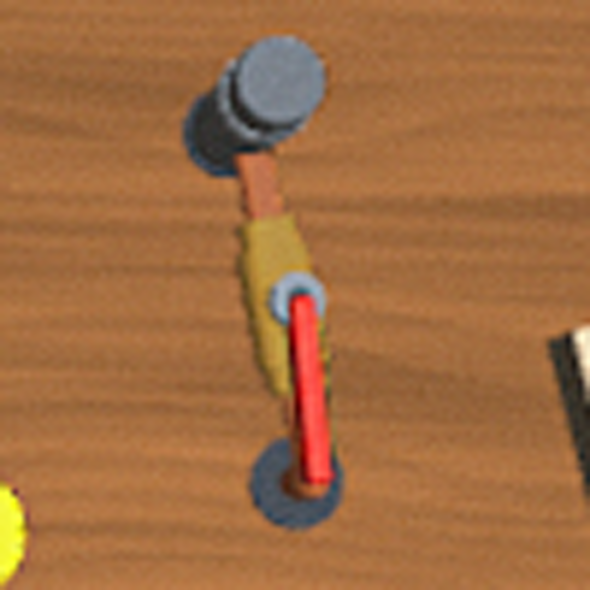

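View pics/c3.png

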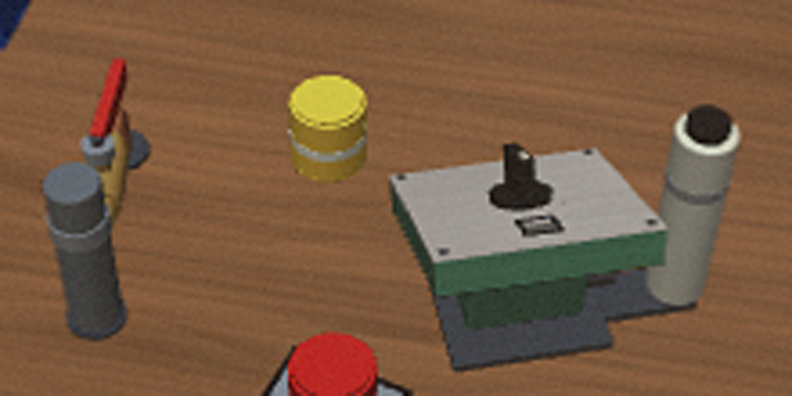

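Run:
```python
from h import *
import pickle
from scipy.optimize import least_squares
np.set_printoptions(precision=3,suppress=True)
a,b=pickle.load(open('im0.pkl','rb'))
c=lambda u,v:np.array([180+(u+.5)/7-.5,170+(v+.5)/6.4-.5])
s=lambda u,v:np.array([170+(u+.5)/3.6-.5,160+(v+.5)/3.6-.5])
T=np.radians(25)
def face(p,u,v,w): # u up slope, v left, w out
    x,y,yaw=p[:3]; X=u*np.cos(T)-w*np.sin(T); Z=.125+u*np.sin(T)+w*np.cos(T)
    return np.array([x+X*np.cos(yaw)-v*np.sin(yaw),y+X*np.sin(yaw)+v*np.cos(yaw),Z])
# params x,y,yaw, screw inset d, knob u,v
obs=[]
def res(p):
    r=[];d=p[3];L=.1
    P=lambda im,px,X:r.extend(proj(im,X)-px)
    P(b,c(160,180),face(p,L,L,0));P(b,c(562,40),face(p,L,-L,0));P(b,c(695,395),face(p,-L,-L,0));P(b,c(308,526),face(p,-L,L,0))
    P(b,c(185,194),face(p,d,d,0));P(b,c(553,70),face(p,d,-d,0));P(b,c(675,384),face(p,-d,-d,0));P(b,c(321,506),face(p,-d,d,0))
    P(a,s(399,177),face(p,-d,-d,0));P(a,s(588,153),face(p,-d,d,0));P(a,s(652,222),face(p,d,d,0));P(a,s(443,251),face(p,d,-d,0))
    P(b,c(391,179),face(p,p[4]+.063,p[5],0));P(a,s(540,225),face(p,p[4]+.063,p[5],0))
    return np.array(r)
f=least_squares(res,[.55,.15,.3,.09,-.02,0]);p=f.x
print(p);print(res(p).reshape(-1,2))
print('knob grip',face(p,p[4],p[5],.033),'base',face(p,p[4],p[5],0),'top',face(p,p[4],p[5],.046))
def bar(j,r,w): return face(p,p[4]+r*np.cos(j),p[5]+r*np.sin(j),w)
B=b['pixels'][170:260,180:280,::-1].copy();B=cv2.resize(B,None,fx=7,fy=6.4,interpolation=cv2.INTER_CUBIC)
for n,j in enumerate([-1.1,-.5,0,.5]):
    print(j,'ends top cam',[((proj(b,bar(j,r,.046))-[180,170])*[7,6.4]).round(0) for r in(.023,-.023)],'scene',[((proj(a,bar(j,r,.046))-[170,160])*3.6).round(0) for r in(.023,-.023)])
print('window',face(p,p[4]+.063,p[5],0))
# cock
g=lambda u,v:np.array([310+(u+.5)/5.9-.5,170+(v+.5)/5.9-.5])
print('bend',atz(b,g(297,483),0),'pivot',atz(b,g(299,298),.105),'filtop',atz(b,g(282,80),.18),'filbot',atz(b,g(216,130),0),'hend tip',atz(b,g(317,482),.124),'hstart',atz(b,g(302,298),.124))
print('filtop tri',tri(a,s(73,182),b,g(282,80)))
pickle.dump(p,open('unit.pkl','wb'))
for n in['tin_yellow_mid','handle_end','pivot','knob']:
    for im in(a,b):
      print(n,[np.round(d['location'],1).tolist() for d in search_frame(im,n)])
```

```text
[ 0.548  0.146  0.392  0.09  -0.    -0.001]
[[-0.     0.538]
 [ 0.843  0.933]
 [ 1.037 -0.091]
 [ 0.437  0.519]
 [ 0.369  0.028]
 [ 0.29   0.03 ]
 [ 0.29   0.094]
 [ 0.313  0.077]
 [ 1.201  0.629]
 [ 0.788  0.324]
 [ 0.558  0.866]
 [ 0.493  1.077]
 [ 0.335  0.291]
 [ 0.31   0.727]]
knob grip [0.535 0.14  0.155] base [0.548 0.145 0.125] top [0.53  0.138 0.167]
-1.1 ends top cam [array([481., 282.]), array([412., 348.])] scene [array([499., 158.]), array([538., 144.])]
-0.5 ends top cam [array([454., 271.]), array([438., 358.])] scene [array([512., 160.]), array([525., 142.])]
0 ends top cam [array([429., 274.]), array([463., 356.])] scene [array([525., 160.]), array([512., 142.])]
0.5 ends top cam [array([409., 287.]), array([483., 343.])] scene [array([537., 157.]), array([501., 145.])]
window [0.601 0.167 0.152]
bend [ 0.447 -0.268  0.   ] pivot [ 0.546 -0.248  0.105] filtop [ 0.657 -0.224  0.18 ] filbot [ 0.66  -0.217  0.   ] hend tip [ 0.441 -0.255  0.124] hstart [ 0.544 -0.246  0.124]
filtop tri (array([ 0.657, -0.224,  0.18 ]), np.float64(0.0009863985255456186))
tin_yellow_mid [[260.1, 195.8], [194.7, 213.2]]
tin_yellow_mid [[299.5, 257.6]]
handle_end [[198.1, 192.5]]
handle_end [[362.0, 230.5]]
pivot [[196.4, 214.7]]
pivot [[356.8, 214.1]]
knob [[193.0, 215.2], [312.7, 211.1]]
knob [[237.9, 214.1]]
```

```bash
cat >> h.py <<'E'
from scipy.spatial.transform import Rotation as Ro
def pose():
    s=monitor.sense(); q=s['eef_rot']; return s,Ro.from_quat([q[1],q[2],q[3],q[0]]).as_matrix(),np.array(s['tool_pos'])
def plan(way):
    s,R,p=pose(); print('t',s['clock'],'p',p.round(4),'F',np.round(s['contact_force'],1),'w',s['grip_width'],'q',np.round(s['q'],2)); print(R.round(3))
    for w in way:
        w=np.array(w); print(w.round(3),'->',(R.T@(w-p)*1000).round(1)); p=w
PIV=np.array([.546,-.248]);CY=.215
def hp(j,r,off): # handle angle j, radius, off to the motion(clockwise) side
    th=np.pi+CY-j; d=np.array([np.cos(th),np.sin(th)]); m=np.array([np.sin(th),-np.cos(th)])
    return PIV+r*d+off*m
E
python3 - <<'E'
from h import *
w=[[.3,-.5,.231],[*hp(.1,.08,-.05),.231],[*hp(.1,.08,-.05),.108]]
for j in np.arange(0.1,1.6,.25): w.append([*hp(j,.08,-.022),.108])
plan(w)
E
```

```text
t 1.4 p [ 0.1732 -0.6005  0.2313] F [-0.9 -0.6 -0.1] w 0.08516055793357782 q [-1.39  0.28 -0.03  1.27  0.    1.47]
[[ 0.     0.277 -0.961]
 [-0.    -0.961 -0.277]
 [-1.     0.    -0.   ]]
[ 0.3   -0.5    0.231] -> [   0.3  -61.4 -149.7]
[ 0.472 -0.307  0.231] -> [   0.  -137.8 -219. ]
[ 0.472 -0.307  0.108] -> [123.  -0.   0.]
[ 0.469 -0.279  0.108] -> [ -0.  -27.6  -4.6]
[ 0.464 -0.259  0.108] -> [ -0.  -20.7  -0.5]
[ 0.464 -0.238  0.108] -> [ -0.  -19.9  -5.6]
[ 0.469 -0.218  0.108] -> [ -0.  -17.9 -10.3]
[ 0.478 -0.2    0.108] -> [  0.  -14.8 -14.4]
[ 0.492 -0.185  0.108] -> [  0.  -10.8 -17.7]
```

Request:
servo_tool(deltas=[{"y": -20,"z": -45,"grip": 0},{"y": -20,"z": -45,"grip": 0},{"y": -22,"z": -50,"grip": 0},{"y": -22,"z": -45,"grip": 0},{"y": -22,"z": -45,"grip": 0},{"y": -22,"z": -45,"grip": 0},{"y": -22,"z": -45,"grip": 0},{"y": -22,"z": -45,"grip": 0},{"y": -20,"grip": 0},{"grip": 0}])

```text
invalid input at $.deltas[0]: expected keys x, y, z, turn, grip
```

Run:
```python
from h import *
w=[[*hp(.1,.08,-.05),.231],[*hp(.1,.08,-.05),.108]]
plan(w)
```

```text
t 1.4 p [ 0.1732 -0.6005  0.2313] F [-0.9 -0.6 -0.1] w 0.08516055793357782 q [-1.39  0.28 -0.03  1.27  0.    1.47]
[[ 0.     0.277 -0.961]
 [-0.    -0.961 -0.277]
 [-1.     0.    -0.   ]]
[ 0.472 -0.307  0.231] -> [ 3.000e-01 -1.993e+02 -3.687e+02]
[ 0.472 -0.307  0.108] -> [123.  -0.   0.]
```

Request:
servo_tool(deltas=[{"x": 0,"y": -20,"z": -45,"turn": 0,"grip": 0},{"x": 0,"y": -22,"z": -45,"turn": 0,"grip": 0},{"x": 0,"y": -22,"z": -45,"turn": 0,"grip": 0},{"x": 0,"y": -22,"z": -45,"turn": 0,"grip": 0},{"x": 0,"y": -22,"z": -45,"turn": 0,"grip": 0},{"x": 0,"y": -22,"z": -45,"turn": 0,"grip": 0},{"x": 0,"y": -22,"z": -45,"turn": 0,"grip": 0},{"x": 0,"y": -22,"z": -45,"turn": 0,"grip": 0},{"x": 0,"y": -20,"z": -8,"turn": 0,"grip": 0},{"x": 0,"y": 0,"z": 0,"turn": 0,"grip": 0}])

```text
clock: 2.65
tool_pos: [0.4823, -0.3061, 0.2317]
eef_rot: [0.1, 0.701, 0.096, -0.7]
contact_force: [-1.1, -0.5, 0.4]
grip_width: -0.0001
```

Run:
```python
from h import *
w=[[*hp(.1,.08,-.05),.231],[*hp(.1,.08,-.05),.108]]
plan(w)
```

```text
t 2.65 p [ 0.4823 -0.3061  0.2317] F [-1.1 -0.5  0.4] w -0.00012108743142355099 q [-0.68  0.18 -0.15  1.24 -0.    2.19]
[[ 0.002  0.274 -0.962]
 [-0.005 -0.962 -0.274]
 [-1.     0.005 -0.001]]
[ 0.472 -0.307  0.231] -> [ 0.7 -2.   9.9]
[ 0.472 -0.307  0.108] -> [ 1.23e+02 -6.00e-01  1.00e-01]
```

Request:
servo_tool(deltas=[{"x": 30,"y": -2,"z": 10,"turn": 0,"grip": 0},{"x": 40,"y": 0,"z": 0,"turn": 0,"grip": 0},{"x": 40,"y": 0,"z": 0,"turn": 0,"grip": 0},{"x": 13,"y": 0,"z": 0,"turn": 0,"grip": 0},{"x": 0,"y": 0,"z": 0,"turn": 0,"grip": 0}])

```text
clock: 3.28
tool_pos: [0.4701, -0.3137, 0.1084]
eef_rot: [0.1, 0.702, 0.091, -0.699]
contact_force: [-0.8, -0.6, 0.7]
grip_width: 0.0004
```

Run:
```python
from h import *
w=[]
for j in np.arange(0.1,1.6,.125): w.append([*hp(j,.08,-.021),.108])
plan(w)
for c in('scene','top'):save(get_image(c),'h1%s.png'%c)
x=cv2.imread('pics/h1top.png')[170:280,310:430];y=cv2.imread('pics/h1scene.png')[120:230,140:260]
cv2.imwrite('pics/h1.png',cv2.resize(np.hstack([x,y]),None,fx=3.3,fy=3.3,interpolation=2))
```

```text
t 3.275 p [ 0.4701 -0.3137  0.1084] F [-0.8 -0.6  0.7] w 0.00039060617806767236 q [-0.7   0.26 -0.32  0.98 -0.01  2.17]
[[ 0.005  0.268 -0.963]
 [-0.011 -0.963 -0.268]
 [-1.     0.012 -0.002]]
[ 0.469 -0.278  0.108] -> [  0.  -34.7  -8.4]
[ 0.466 -0.268  0.108] -> [ -0.1 -10.3   0.4]
[ 0.464 -0.258  0.108] -> [ -0.1 -10.3  -0.9]
[ 0.463 -0.248  0.108] -> [ -0.1 -10.1  -2.2]
[ 0.464 -0.237  0.108] -> [-0.1 -9.8 -3.4]
[ 0.466 -0.227  0.108] -> [-0.1 -9.2 -4.6]
[ 0.469 -0.217  0.108] -> [-0.1 -8.6 -5.7]
[ 0.474 -0.208  0.108] -> [-0.1 -7.8 -6.8]
[ 0.479 -0.199  0.108] -> [-0.1 -6.9 -7.7]
[ 0.486 -0.191  0.108] -> [-0.1 -5.9 -8.5]
[ 0.493 -0.184  0.108] -> [-0.  -4.8 -9.1]
[ 0.502 -0.178  0.108] -> [-0.  -3.6 -9.7]
```

View pics/h1.png

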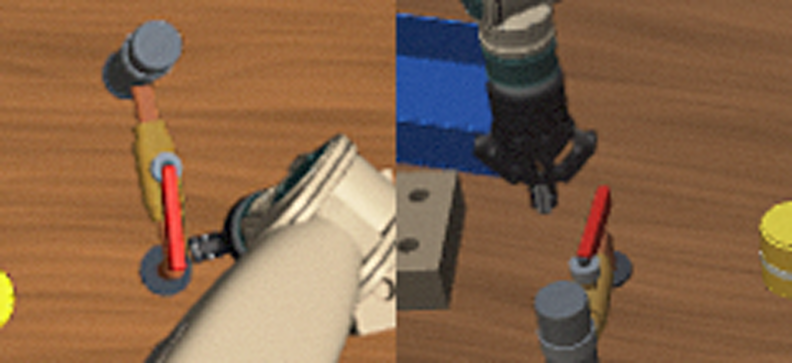

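Request:
servo_tool(deltas=[{"x": 0,"y": -17,"z": -4,"turn": 0,"grip": 0},{"x": 0,"y": -17,"z": -4,"turn": 0,"grip": 0},{"x": 0,"y": -10,"z": 0,"turn": 0,"grip": 0},{"x": 0,"y": -10,"z": -1,"turn": 0,"grip": 0},{"x": 0,"y": -10,"z": -2,"turn": 0,"grip": 0},{"x": 0,"y": -10,"z": -3,"turn": 0,"grip": 0},{"x": 0,"y": -9,"z": -5,"turn": 0,"grip": 0}])

```text
clock: 4.25
tool_pos: [0.4718, -0.2291, 0.1146]
eef_rot: [0.106, 0.706, 0.085, -0.695]
contact_force: [0.5, -3.5, 0.2]
grip_width: -0.0001
```

Run:
```python
from h import *
w=[]
for j in np.arange(.85,1.6,.125): w.append([*hp(j,.08,-.02),.108])
plan(w)
```

```text
t 4.25 p [ 0.4718 -0.2291  0.1146] F [ 0.5 -3.5  0.2] w -0.0001096927508419813 q [-0.57  0.17 -0.42  0.95 -0.01  2.3 ]
[[ 0.018  0.267 -0.963]
 [-0.027 -0.963 -0.268]
 [-0.999  0.03  -0.01 ]]
[ 0.47  -0.217  0.108] -> [  6.2 -12.8  -1.2]
[ 0.474 -0.207  0.108] -> [-0.2 -7.7 -6.8]
[ 0.48  -0.199  0.108] -> [-0.1 -6.8 -7.7]
[ 0.487 -0.191  0.108] -> [-0.1 -5.8 -8.5]
[ 0.494 -0.184  0.108] -> [-0.  -4.7 -9.2]
[ 0.502 -0.178  0.108] -> [-0.  -3.5 -9.7]
[ 0.512 -0.173  0.108] -> [  0.   -2.3 -10. ]
```

Request:
servo_tool(deltas=[{"x": 3,"y": -13,"z": -1,"turn": 0,"grip": 0},{"x": 3,"y": -8,"z": -7,"turn": 0,"grip": 0},{"x": 1,"y": -8,"z": -8,"turn": 0,"grip": 0},{"x": 1,"y": -7,"z": -9,"turn": 0,"grip": 0},{"x": 1,"y": -5,"z": -9,"turn": 0,"grip": 0}])

```text
clock: 4.88
tool_pos: [0.4917, -0.1756, 0.1023]
eef_rot: [0.104, 0.703, 0.087, -0.698]
contact_force: [-1.7, -2.1, 0.4]
grip_width: 0.0003
```

Run:
```python
from h import *
w=[]
for j in np.arange(1.3,1.65,.1): w.append([*hp(j,.08,-.02),.108])
plan(w)
```

```text
t 4.875 p [ 0.4917 -0.1756  0.1023] F [-1.7 -2.1  0.4] w 0.0002973052087999715 q [-0.46  0.19 -0.43  0.93 -0.02  2.41]
[[ 0.011  0.268 -0.963]
 [-0.024 -0.963 -0.268]
 [-1.     0.026 -0.004]]
[ 0.491 -0.187  0.108] -> [-5.5 10.5  3.6]
[ 0.497 -0.181  0.108] -> [-0.1 -3.3 -7.6]
[ 0.504 -0.177  0.108] -> [-0.  -2.5 -7.9]
[ 0.512 -0.173  0.108] -> [-0.  -1.7 -8.1]
```

Request:
servo_tool(deltas=[{"x": -3,"y": 2,"z": -8,"turn": 0,"grip": 0},{"x": -2,"y": 1,"z": -7,"turn": 0,"grip": 0},{"x": 0,"y": 0,"z": -6,"turn": 0,"grip": 0}])

```text
clock: 5.25
tool_pos: [0.5089, -0.1702, 0.1051]
eef_rot: [-0.103, -0.699, -0.089, 0.702]
contact_force: [-14.3, -5.5, 9.3]
grip_width: -0.0001
```

Request:
servo_tool(deltas=[{"x": 0,"y": 0,"z": -5,"turn": 0,"grip": 0},{"x": 0,"y": 0,"z": -4,"turn": 0,"grip": 0}])

```text
clock: 5.5
tool_pos: [0.5086, -0.1703, 0.1053]
eef_rot: [-0.103, -0.691, -0.086, 0.71]
contact_force: [-12.6, -4.8, 8.1]
grip_width: 0.0002
```

Run:
```python
from h import *
plan([[*hp(1.571,.08,-.02),.108]])
for c in('scene','top'):save(get_image(c),'h2%s.png'%c)
x=cv2.imread('pics/h2top.png')[170:280,290:410];y=cv2.imread('pics/h2scene.png')[140:250,140:260]
cv2.imwrite('pics/h2.png',cv2.resize(np.hstack([x,y]),None,fx=3.3,fy=3.3,interpolation=2))
```

```text
t 5.5 p [ 0.5086 -0.1703  0.1053] F [-12.6  -4.8   8.1] w 0.00018483356281863252 q [-0.42  0.23 -0.37  0.98 -0.04  2.45]
[[-0.023  0.265 -0.964]
 [-0.028 -0.964 -0.265]
 [-0.999  0.021  0.03 ]]
[ 0.509 -0.174  0.108] -> [-2.6  3.9  0.4]
```

View pics/h2.png

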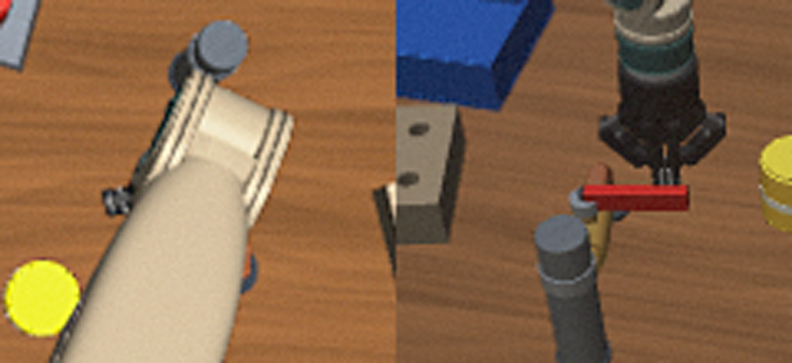

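Request:
servo_tool(deltas=[{"x": 0,"y": 0,"z": 20,"turn": 0,"grip": 0},{"x": -30,"y": 0,"z": 10,"turn": 0,"grip": 0},{"x": -50,"y": 0,"z": 0,"turn": 0,"grip": 0},{"x": -50,"y": 0,"z": 0,"turn": 0,"grip": 10},{"x": -30,"y": -40,"z": 0,"turn": 0,"grip": 34},{"x": 0,"y": -45,"z": 0,"turn": 0,"grip": 34},{"x": 0,"y": -45,"z": 0,"turn": 0,"grip": 34},{"x": 0,"y": -45,"z": 0,"turn": 0,"grip": 34}])

```text
clock: 6.6
tool_pos: [0.4428, -0.004, 0.2729]
eef_rot: [0.1, 0.702, 0.084, -0.7]
contact_force: [-0.8, 0.8, -0.0]
grip_width: 0.0336
```

Run:
```python
from h import *
plan([[.533,.139,.25]])
for c in('scene','top'):save(get_image(c),'h3%s.png'%c)
x=cv2.imread('pics/h3top.png')[170:280,310:410];y=cv2.imread('pics/h3scene.png')[140:250,140:260]
cv2.imwrite('pics/h3.png',cv2.resize(np.hstack([x,y]),None,fx=3.3,fy=3.3,interpolation=2))
```

```text
t 6.6 p [ 0.4428 -0.004   0.2729] F [-0.8  0.8 -0. ] w 0.03360201544521032 q [-0.14 -0.08 -0.33  1.31 -0.02  2.74]
[[ 0.005  0.257 -0.966]
 [-0.022 -0.966 -0.257]
 [-1.     0.023  0.001]]
[0.533 0.139 0.25 ] -> [  20.2 -115.5 -123.9]
```

View pics/h3.png

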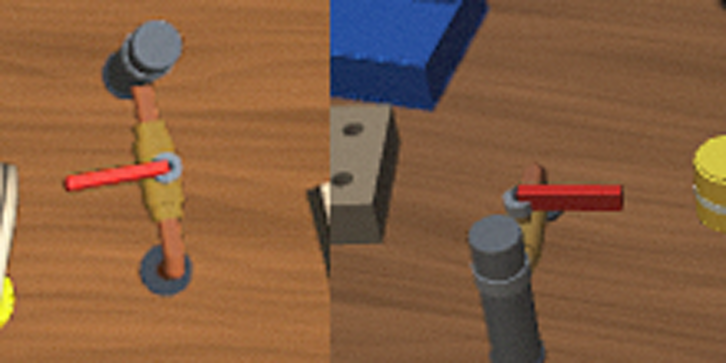

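Request:
servo_tool(deltas=[{"x": 0,"y": 0,"z": 0,"turn": -10.5,"grip": 34},{"x": 0,"y": 0,"z": 0,"turn": -10.5,"grip": 34},{"x": 0,"y": 0,"z": 0,"turn": -10.5,"grip": 34},{"x": 0,"y": 0,"z": 0,"turn": -10.5,"grip": 34},{"x": 0,"y": 0,"z": 0,"turn": -10.5,"grip": 34},{"x": 0,"y": 0,"z": 0,"turn": -10.5,"grip": 34},{"x": 0,"y": 0,"z": 0,"turn": -10.5,"grip": 34},{"x": 0,"y": 0,"z": 0,"turn": -10.5,"grip": 34},{"x": 0,"y": 0,"z": 0,"turn": -10.5,"grip": 34},{"x": 0,"y": 0,"z": 0,"turn": -10.5,"grip": 34},{"x": 0,"y": 0,"z": 0,"turn": -10.5,"grip": 34},{"x": 0,"y": 0,"z": 0,"turn": -10.5,"grip": 34}])

```text
clock: 8.2
tool_pos: [0.4512, -0.0057, 0.2783]
eef_rot: [0.686, 0.217, 0.66, -0.218]
contact_force: [-0.2, 0.1, 0.8]
grip_width: 0.0342
```

Request:
servo_tool(deltas=[{"x": 0,"y": 0,"z": 0,"turn": -10.5,"grip": 34},{"x": 0,"y": 0,"z": 0,"turn": -10.5,"grip": 34},{"x": 0,"y": 0,"z": 0,"turn": -10.5,"grip": 34},{"x": 0,"y": 0,"z": 0,"turn": -10.5,"grip": 34},{"x": 0,"y": 0,"z": 0,"turn": -10.5,"grip": 34},{"x": 0,"y": 0,"z": 0,"turn": -6,"grip": 34},{"x": 0,"y": 0,"z": 0,"turn": 0,"grip": 34}])

```text
clock: 9.07
tool_pos: [0.4569, -0.009, 0.2815]
eef_rot: [0.709, -0.153, 0.674, 0.141]
contact_force: [-1.0, -0.7, -1.0]
grip_width: 0.034
```

Run:
```python
from h import *
import pickle
plan([[.533,.139,.25]])
s,R,p=pose(); print('z yaw',np.degrees(np.arctan2(R[1,2],R[0,2])),'want',np.degrees(.392))
# knob angle
a=get_image('scene');b=get_image('top');save(a,'k1s.png');save(b,'k1t.png')
x=cv2.resize(a['pixels'][185:245,275:365,::-1],None,fx=8,fy=8,interpolation=2);cv2.imwrite('pics/k1.png',x)
x=cv2.resize(b['pixels'][185:245,200:280,::-1],None,fx=8,fy=8,interpolation=2);cv2.imwrite('pics/k1b.png',x)
```

```text
t 9.075 p [ 0.4569 -0.009   0.2815] F [-1.  -0.7 -1. ] w 0.03404421431440063 q [-0.16 -0.09 -0.33  1.28  0.   -0.58]
[[ 0.052 -0.406  0.912]
 [-0.007  0.914  0.407]
 [-0.999 -0.028  0.045]]
[0.533 0.139 0.25 ] -> [ 34.3 105.2 128.2]
z yaw 24.024512128664753 want 22.459945569128273
```

View pics/k1.png

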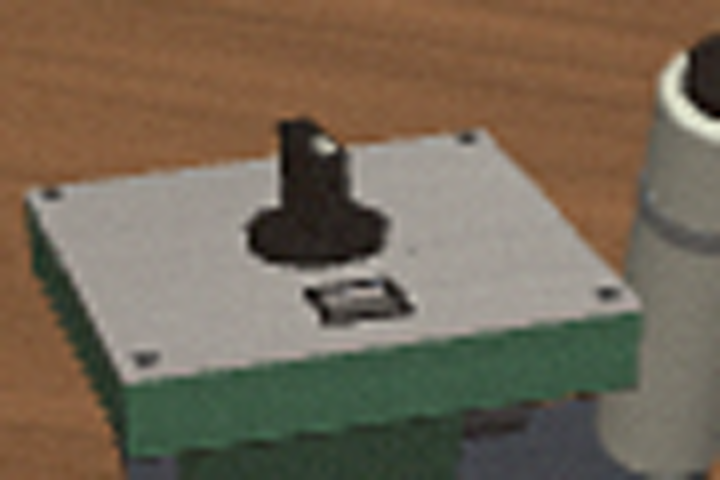

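View pics/k1b.png

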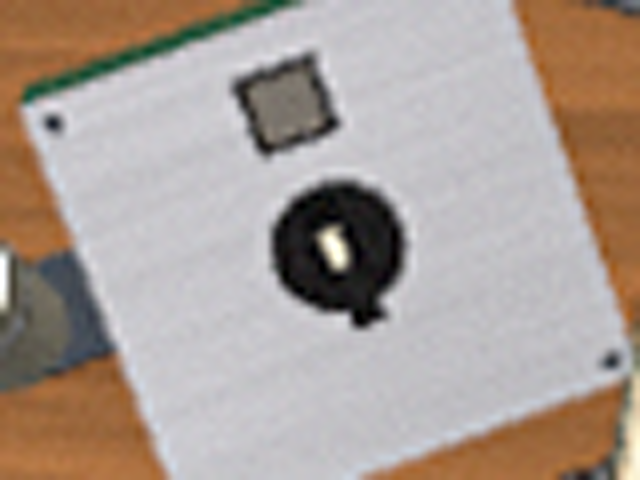

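Request:
servo_tool(deltas=[{"x": 0,"y": 35,"z": 42,"turn": 1,"grip": 34},{"x": 5,"y": 35,"z": 42,"turn": 0,"grip": 34},{"x": 5,"y": 35,"z": 42,"turn": 0,"grip": 34},{"x": 25,"y": 0,"z": 0,"turn": 0,"grip": 34},{"x": 25,"y": 0,"z": 0,"turn": 0,"grip": 34},{"x": 0,"y": 0,"z": 0,"turn": 0,"grip": 34}])

```text
clock: 9.93
tool_pos: [0.5404, 0.1407, 0.2244]
eef_rot: [0.713, -0.142, 0.674, 0.13]
contact_force: [-0.3, -0.8, -0.2]
grip_width: 0.0341
```

Run:
```python
from h import *
plan([[.533,.139,.2],[.533,.139,.147]])
s,R,p=pose(); print('z yaw',np.degrees(np.arctan2(R[1,2],R[0,2])),'want',np.degrees(.392))
a=get_image('scene');b=get_image('top');save(a,'k2s.png');save(b,'k2t.png')
x=cv2.resize(a['pixels'][135:255,255:405,::-1],None,fx=5,fy=5,interpolation=2);cv2.imwrite('pics/k2.png',x)
```

```text
t 9.925 p [0.5404 0.1407 0.2244] F [-0.3 -0.8 -0.2] w 0.03406979200311384 q [ 0.15  0.12 -0.23  1.16 -0.01 -0.24]
[[ 0.059 -0.378  0.924]
 [-0.006  0.925  0.379]
 [-0.998 -0.028  0.052]]
[0.533 0.139 0.2  ] -> [23.9  1.9 -8.8]
[0.533 0.139 0.147] -> [52.9  1.5 -2.8]
z yaw 22.302571426128214 want 22.459945569128273
```

View pics/k2.png

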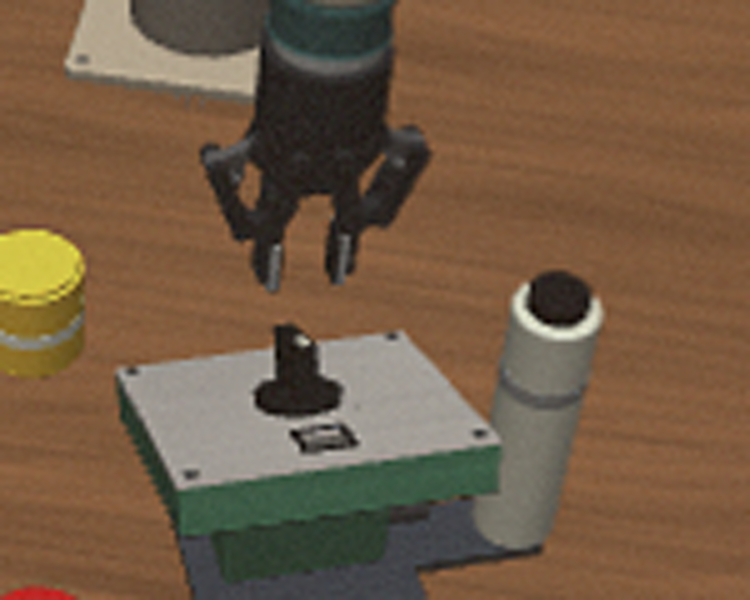

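Request:
servo_tool(deltas=[{"x": 20,"y": 1,"z": -9,"turn": 0,"grip": 34},{"x": 20,"y": 0,"z": -1,"turn": 0,"grip": 34},{"x": 18,"y": 0,"z": -1,"turn": 0,"grip": 34},{"x": 0,"y": 0,"z": 0,"turn": 0,"grip": 34}])

```text
clock: 10.52
tool_pos: [0.54, 0.1364, 0.1748]
eef_rot: [0.72, -0.141, 0.667, 0.129]
contact_force: [0.6, -0.5, -0.3]
grip_width: 0.0339
```

Run:
```python
from h import *
plan([[.533,.139,.147]])
a=get_image('scene');b=get_image('top');save(a,'k3s.png');save(b,'k3t.png')
x=cv2.resize(a['pixels'][135:255,255:405,::-1],None,fx=5,fy=5,interpolation=2);cv2.imwrite('pics/k3.png',x)
```

```text
t 10.525 p [0.54   0.1364 0.1748] F [ 0.6 -0.5 -0.3] w 0.03391378398936148 q [ 0.14  0.14 -0.32  1.03 -0.01 -0.25]
[[ 0.076 -0.374  0.924]
 [-0.003  0.927  0.375]
 [-0.997 -0.032  0.069]]
[0.533 0.139 0.147] -> [27.1  5.9 -7.4]
```

View pics/k3.png

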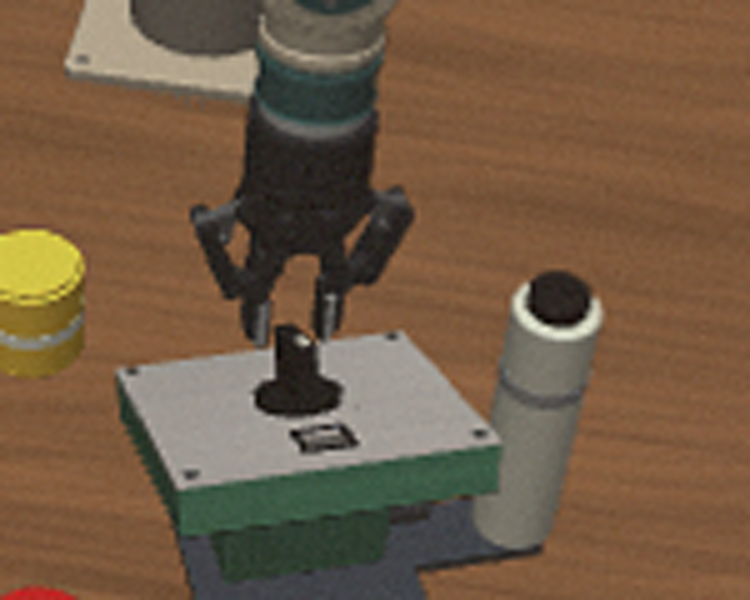

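Request:
servo_tool(deltas=[{"x": 5,"y": 4,"z": -6,"turn": 0,"grip": 34},{"x": 11,"y": 1,"z": -1,"turn": 0,"grip": 34},{"x": 10,"y": 0,"z": 0,"turn": 0,"grip": 34},{"x": 0,"y": 0,"z": 0,"turn": 0,"grip": 34}])

```text
clock: 11.12
tool_pos: [0.5362, 0.1391, 0.1506]
eef_rot: [0.722, -0.141, 0.665, 0.129]
contact_force: [-0.4, -0.0, 0.2]
grip_width: 0.0338
```

Run:
```python
from h import *
plan([[.533,.139,.147]])
a=get_image('scene');b=get_image('top');save(a,'k4s.png');save(b,'k4t.png')
x=cv2.resize(a['pixels'][135:255,255:405,::-1],None,fx=5,fy=5,interpolation=2);cv2.imwrite('pics/k4.png',x)
```

```text
t 11.125 p [0.5362 0.1391 0.1506] F [-0.4 -0.   0.2] w 0.033808605857734944 q [ 0.14  0.15 -0.36  0.97 -0.01 -0.24]
[[ 0.083 -0.374  0.924]
 [-0.002  0.927  0.375]
 [-0.997 -0.033  0.077]]
[0.533 0.139 0.147] -> [ 3.4  1.2 -3.3]
```

View pics/k4.png

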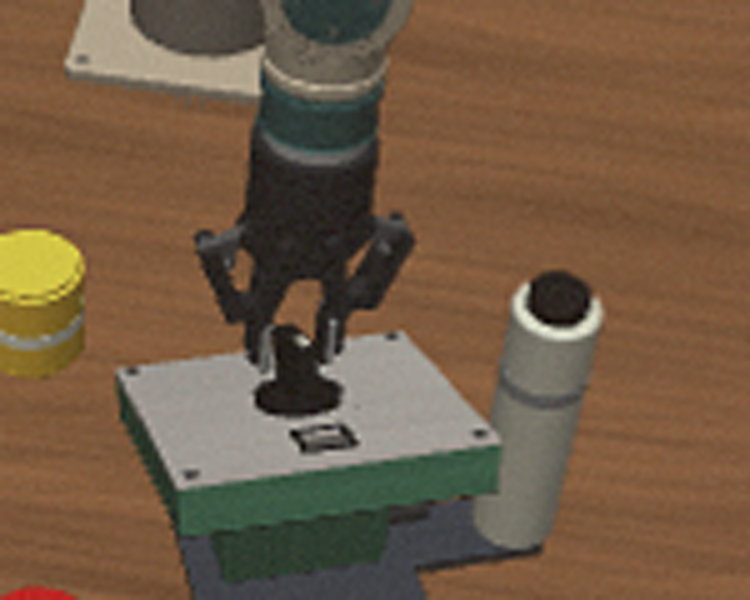

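Request:
servo_tool(deltas=[{"x": 4,"y": 1,"z": -3,"turn": 8,"grip": 28},{"x": 1,"y": 0,"z": 0,"turn": 9,"grip": 28},{"x": 0,"y": 0,"z": 0,"turn": 9,"grip": 28},{"x": 0,"y": 0,"z": 0,"turn": 9,"grip": 28}])

```text
clock: 11.72
tool_pos: [0.5329, 0.1408, 0.1467]
eef_rot: [0.73, 0.09, 0.673, -0.081]
contact_force: [0.4, 0.1, 1.0]
grip_width: 0.0279
```

```bash
cat >> h.py <<'E'
def kn():
    plan([[.533,.139,.147]])
    s,R,p=pose(); print('tool yaw rel bar0 (deg)',np.degrees(np.arctan2(R[1,2],R[0,2])-.392), 'mom',np.round(s['moment'],2))
E
python3 -c "
from h import *
kn()"
```

```text
t 11.725 p [0.5329 0.1408 0.1467] F [0.4 0.1 1. ] w 0.027905053279254268 q [ 0.15  0.15 -0.37  0.97 -0.01  0.39]
[[ 0.082  0.24   0.967]
 [ 0.003  0.97  -0.241]
 [-0.997  0.022  0.079]]
[0.533 0.139 0.147] -> [-0.3 -1.8  0.5]
tool yaw rel bar0 (deg) -36.4779887205744 mom [-0.12 -0.08  0.21]
```

Request:
servo_tool(deltas=[{"x": 0,"y": -1,"z": 0,"turn": 9,"grip": 28},{"x": 0,"y": 0,"z": 0,"turn": 9,"grip": 28},{"x": 0,"y": 0,"z": 0,"turn": 9,"grip": 28},{"x": 0,"y": 0,"z": 0,"turn": 9,"grip": 28}])

```text
clock: 12.22
tool_pos: [0.5329, 0.1417, 0.1472]
eef_rot: [0.663, 0.319, 0.613, -0.289]
contact_force: [0.1, 0.3, 0.0]
grip_width: 0.0283
```

Run:
```python
from h import *
kn()
a=get_image('scene');b=get_image('top');save(a,'k5s.png');save(b,'k5t.png')
x=cv2.resize(a['pixels'][175:255,265:365,::-1],None,fx=7,fy=7,interpolation=2);cv2.imwrite('pics/k5.png',x)
```

```text
t 12.225 p [0.5329 0.1417 0.1472] F [0.1 0.3 0. ] w 0.028289609588079346 q [ 0.15  0.15 -0.37  0.97 -0.01  1.03]
[[ 0.082  0.774  0.628]
 [ 0.007  0.629 -0.777]
 [-0.997  0.068  0.046]]
[0.533 0.139 0.147] -> [ 0.2 -1.6  2.1]
tool yaw rel bar0 (deg) -73.53558272457794 mom [0.01 0.14 0.12]
```

View pics/k5.png

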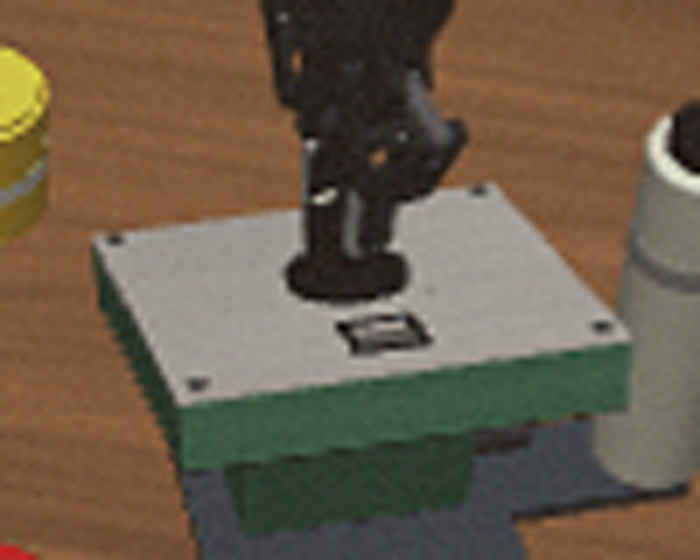

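View pics/k5t.png

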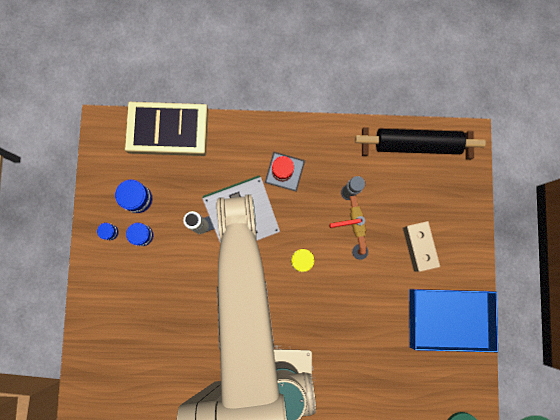

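Request:
servo_tool(deltas=[{"x": 0,"y": -1,"z": 2,"turn": 9,"grip": 28},{"x": 0,"y": 0,"z": 0,"turn": 9,"grip": 28},{"x": 0,"y": 0,"z": 0,"turn": 9,"grip": 28}])

```text
clock: 12.7
tool_pos: [0.5336, 0.1409, 0.1485]
eef_rot: [0.57, 0.465, 0.529, -0.423]
contact_force: [-1.0, -2.6, 2.2]
grip_width: 0.0278
```

Run:
```python
from h import *
kn()
a=get_image('scene');save(a,'k6s.png')
x=cv2.resize(a['pixels'][175:255,265:365,::-1],None,fx=7,fy=7,interpolation=2);cv2.imwrite('pics/k6.png',x)
```

```text
t 12.7 p [0.5336 0.1409 0.1485] F [-1.  -2.6  2.2] w 0.02778377613362875 q [ 0.14  0.15 -0.37  0.97 -0.    1.5 ]
[[ 0.082  0.974  0.21 ]
 [ 0.01   0.21  -0.978]
 [-0.997  0.083  0.007]]
[0.533 0.139 0.147] -> [ 1.4 -1.1  1.8]
tool yaw rel bar0 (deg) -100.32732600853333 mom [-0.38  0.44  0.2 ]
```

View pics/k6.png

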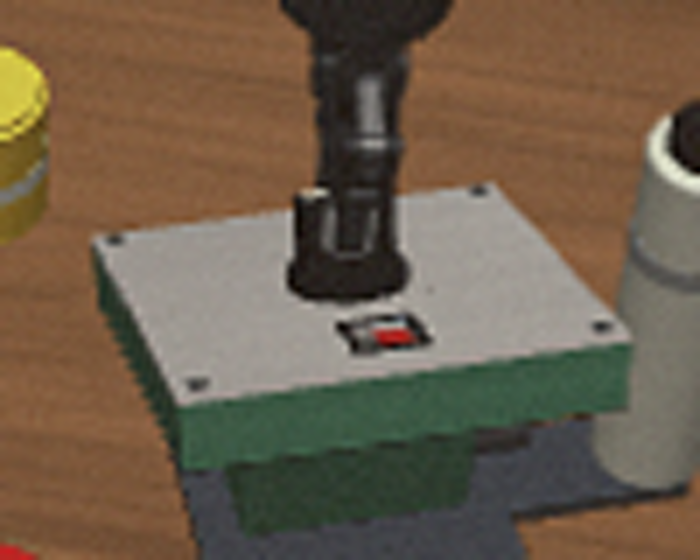

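Request:
servo_tool(deltas=[{"x": 0,"y": -1,"z": 1,"turn": 7,"grip": 28},{"x": 0,"y": 0,"z": 0,"turn": 7,"grip": 28},{"x": 0,"y": 0,"z": 0,"turn": 0,"grip": 28}])

```text
clock: 13.12
tool_pos: [0.5333, 0.14, 0.1496]
eef_rot: [0.51, 0.531, 0.475, -0.483]
contact_force: [-1.3, 0.2, 0.2]
grip_width: 0.0279
```

Run:
```python
from h import *
kn()
a=get_image('scene');save(a,'k7s.png')
x=cv2.resize(a['pixels'][175:255,265:365,::-1],None,fx=7,fy=7,interpolation=2);cv2.imwrite('pics/k7.png',x)
```

```text
t 13.125 p [0.5333 0.14   0.1496] F [-1.3  0.2  0.2] w 0.02786097911220558 q [ 0.14  0.15 -0.37  0.97 -0.    1.74]
[[ 0.083  0.996 -0.028]
 [ 0.011 -0.029 -1.   ]
 [-0.996  0.083 -0.014]]
[0.533 0.139 0.147] -> [ 2.6 -0.5  1. ]
tool yaw rel bar0 (deg) -114.05617832585457 mom [-0.1   0.3   0.08]
```

View pics/k7.png

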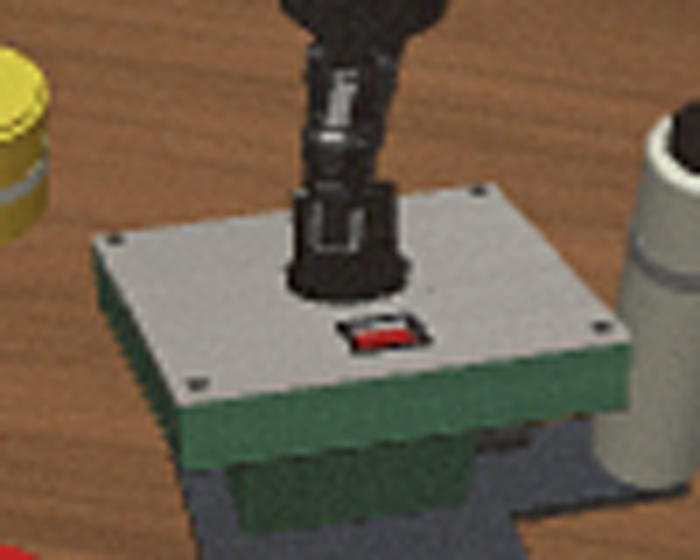

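Run:
```python
from h import *
import pickle
a,b=pickle.load(open('im0.pkl','rb'));p=pickle.load(open('unit.pkl','rb'));T=np.radians(25)
def face(u,v,w):
    x,y,yaw=p[:3]; X=u*np.cos(T)-w*np.sin(T); Z=.125+u*np.sin(T)+w*np.cos(T)
    return np.array([x+X*np.cos(yaw)-v*np.sin(yaw),y+X*np.sin(yaw)+v*np.cos(yaw),Z])
for j in [0,-1.35,-1.5,-1.6,-1.7,-1.75,-1.8,-1.9]:
    c=[]
    for r in(.023,-.023):
        for q in(.007,-.007):
            c.append((proj(a,face(p[4]+r*np.cos(j)-q*np.sin(j),p[5]+r*np.sin(j)+q*np.cos(j),.046))-[265,175]+.5)*7)
    print(j,np.round(c).tolist())
```

```text
0 [[376.0, 207.0], [345.0, 211.0], [349.0, 174.0], [319.0, 177.0]]
-1.35 [[308.0, 207.0], [294.0, 198.0], [400.0, 187.0], [385.0, 178.0]]
-1.5 [[303.0, 205.0], [293.0, 195.0], [401.0, 189.0], [390.0, 180.0]]
-1.6 [[300.0, 204.0], [294.0, 193.0], [401.0, 191.0], [393.0, 181.0]]
-1.7 [[298.0, 202.0], [294.0, 191.0], [400.0, 193.0], [396.0, 183.0]]
-1.75 [[297.0, 201.0], [295.0, 190.0], [400.0, 194.0], [397.0, 183.0]]
-1.8 [[296.0, 200.0], [296.0, 189.0], [399.0, 195.0], [398.0, 184.0]]
-1.9 [[295.0, 198.0], [297.0, 187.0], [397.0, 197.0], [399.0, 186.0]]
```

Request:
servo_tool(deltas=[{"x": 1,"y": 0,"z": 1,"turn": 7,"grip": 28},{"x": 0,"y": 0,"z": 0,"turn": 0,"grip": 28}])

```text
clock: 13.42
tool_pos: [0.5333, 0.1398, 0.1491]
eef_rot: [0.478, 0.56, 0.446, -0.509]
contact_force: [-1.5, -1.7, 0.2]
grip_width: 0.028
```

Run:
```python
from h import *
kn()
a=get_image('scene');save(a,'k8s.png')
x=cv2.resize(a['pixels'][185:235,285:345,::-1],None,fx=12,fy=12,interpolation=2);cv2.imwrite('pics/k8.png',x)
```

```text
t 13.425 p [0.5333 0.1398 0.1491] F [-1.5 -1.7  0.2] w 0.02798098083291894 q [ 0.14  0.15 -0.37  0.97  0.    1.85]
[[ 0.083  0.986 -0.143]
 [ 0.014 -0.145 -0.989]
 [-0.996  0.081 -0.025]]
[0.533 0.139 0.147] -> [ 2.1 -0.3  0.9]
tool yaw rel bar0 (deg) -120.70232378589307 mom [-0.07  0.34  0.04]
```

View pics/k8.png

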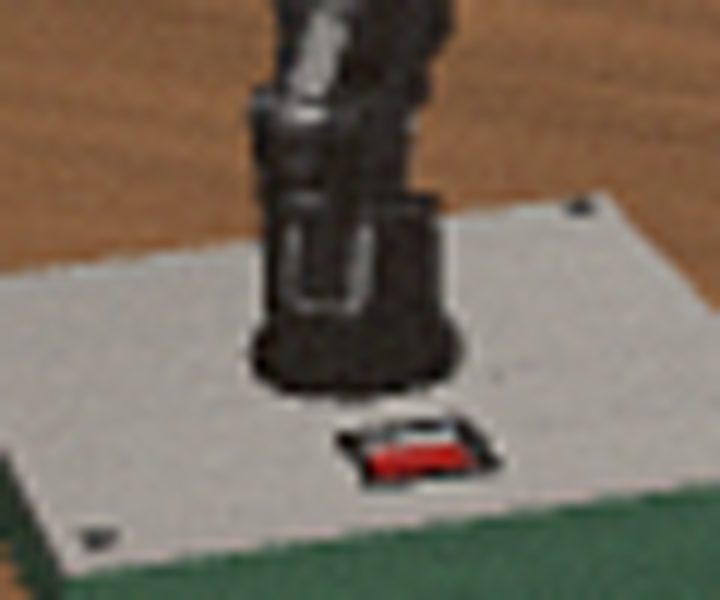

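Request:
servo_tool(deltas=[{"x": 0,"y": 0,"z": 0,"turn": -7,"grip": 36},{"x": 0,"y": 0,"z": 0,"turn": -3,"grip": 36},{"x": -30,"y": 0,"z": 0,"turn": 0,"grip": 36},{"x": -40,"y": 0,"z": 0,"turn": 0,"grip": 36},{"x": -40,"y": 0,"z": 0,"turn": 0,"grip": 0},{"x": 0,"y": 0,"z": 45,"turn": 0,"grip": 0},{"x": 0,"y": 0,"z": 45,"turn": 0,"grip": 0},{"x": 0,"y": 0,"z": 45,"turn": 0,"grip": 0},{"x": 0,"y": 0,"z": 0,"turn": 0,"grip": 0}])

```text
clock: 14.6
tool_pos: [0.5359, -0.0002, 0.2607]
eef_rot: [0.537, 0.507, 0.495, -0.457]
contact_force: [-0.1, -1.0, 0.3]
grip_width: 0.0
```

Run:
```python
from h import *
plan([[*hp(1.571,.085,.05),.25],[*hp(1.571,.085,.05),.108]])
a=get_image('scene');save(a,'k9s.png');b=get_image('top');save(b,'k9t.png')
x=cv2.resize(b['pixels'][180:240,200:280,::-1],None,fx=8,fy=8,interpolation=2)
y=cv2.resize(a['pixels'][185:245,285:365,::-1],None,fx=8,fy=8,interpolation=2)
cv2.imwrite('pics/k9.png',cv2.resize(np.hstack([x,y]),(800,300)));cv2.imwrite('pics/k9x.png',x)
```

```text
t 14.6 p [ 5.359e-01 -2.000e-04  2.607e-01] F [-0.1 -1.   0.3] w 7.119751401452161e-07 q [-0.13  0.04 -0.25  1.19  0.02  1.37]
[[ 0.092  0.993  0.068]
 [ 0.011  0.068 -0.998]
 [-0.996  0.092 -0.005]]
[ 0.577 -0.154  0.25 ] -> [ 12.7  29.2 156.5]
[ 0.577 -0.154  0.108] -> [141.4 -13.1   0.7]
```

View pics/k9x.png

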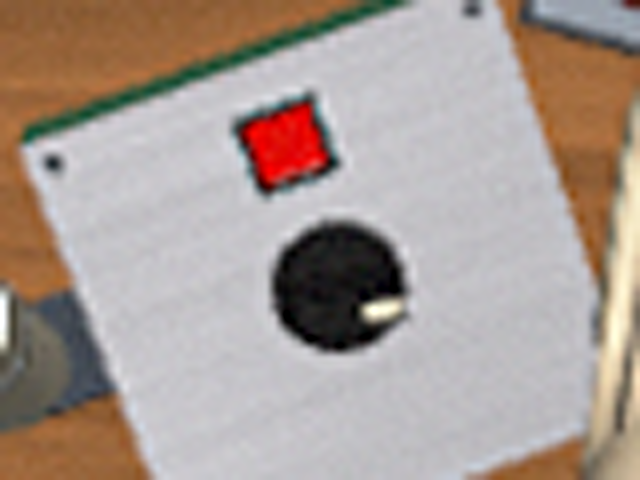

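View pics/k9t.png

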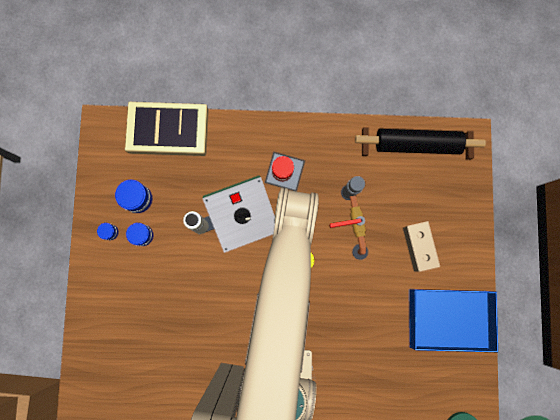

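Run:
```python
from h import *
import pickle
a,b=pickle.load(open('im0.pkl','rb'));p=pickle.load(open('unit.pkl','rb'));T=np.radians(25)
def face(u,v,w):
    x,y,yaw=p[:3]; X=u*np.cos(T)-w*np.sin(T); Z=.125+u*np.sin(T)+w*np.cos(T)
    return np.array([x+X*np.cos(yaw)-v*np.sin(yaw),y+X*np.sin(yaw)+v*np.cos(yaw),Z])
for j in [0,-1.5,-1.6,-1.7,-1.75,-1.8,-1.9,-2]:
    q=[(proj(b,face(p[4]+r*np.cos(j),p[5]+r*np.sin(j),.046))-[200,180]+.5)*8 for r in(.0,.010,.023)]
    d=q[2]-q[1]; print(j,np.round(q).tolist(),np.degrees(np.arctan2(d[1],d[0])).round(1))
im=cv2.imread('pics/k9t.png')[180:240,200:280]
g=im.astype(int).sum(2); 
m=np.zeros_like(g); ys,xs=np.where((g[32:44,42:52]>250)&(im[32:44,42:52,2]>im[32:44,42:52,0]+8)); print(g[34:43,42:54])
```

```text
0 [[354.0, 318.0], [345.0, 295.0], [335.0, 266.0]] -110.6
-1.5 [[354.0, 318.0], [377.0, 307.0], [406.0, 294.0]] -24.3
-1.6 [[354.0, 318.0], [378.0, 310.0], [408.0, 299.0]] -18.9
-1.7 [[354.0, 318.0], [378.0, 312.0], [410.0, 304.0]] -13.5
-1.75 [[354.0, 318.0], [378.0, 313.0], [410.0, 307.0]] -10.7
-1.8 [[354.0, 318.0], [379.0, 314.0], [411.0, 310.0]] -8.0
-1.9 [[354.0, 318.0], [379.0, 317.0], [411.0, 315.0]] -2.5
-2 [[354.0, 318.0], [379.0, 319.0], [411.0, 321.0]] 3.0
[[ 71  70  67  54  49  67  55   1 369 629 585 574]
 [ 54  42  60  68  87  20  29   0 284 556 586 572]
 [ 86  76  57  14  57  30  40   1 216 485 593 598]
 [ 83  94  97  31 161 312 395 418 422 596 593 603]
 [ 96  95  43 421 733 727 734 667 477 631 598 588]
 [ 97  80  57 359 618 588 532 351 309 515 590 581]
 [ 96  91  88 129 225 186 185 331 530 546 594 569]
 [ 78  66  94  30  24 112 367 573 602 596 579 584]
 [ 36  58  49  17 118 374 584 607 579 584 589 572]]
```

Request:
servo_tool(deltas=[{"x": 3,"y": 10,"z": 50,"turn": 0,"grip": 0},{"x": 4,"y": 10,"z": 50,"turn": 0,"grip": 0},{"x": 4,"y": 8,"z": 50,"turn": 0,"grip": 0},{"x": 0,"y": 0,"z": 0,"turn": 0,"grip": 0}])

```text
clock: 15.2
tool_pos: [0.578, -0.1433, 0.2506]
eef_rot: [0.541, 0.504, 0.5, -0.452]
contact_force: [-0.1, 0.3, -0.5]
grip_width: -0.0002
```

Run:
```python
from h import *
plan([[*hp(1.571,.085,.045),.25],[*hp(1.571,.085,.045),.108]])
```

```text
t 15.2 p [ 0.578  -0.1433  0.2506] F [-0.1  0.3 -0.5] w -0.00019362312438825526 q [-0.37  0.16 -0.14  1.19  0.05  1.11]
[[ 0.092  0.992  0.086]
 [ 0.015  0.085 -0.996]
 [-0.996  0.093 -0.007]]
[ 0.572 -0.155  0.25 ] -> [-0.1 -7.2 11.5]
[ 0.572 -0.155  0.108] -> [141.4 -13.3   0.9]
```

Request:
servo_tool(deltas=[{"x": 20,"y": -7,"z": 11,"turn": 0,"grip": 0},{"x": 40,"y": -4,"z": 1,"turn": 0,"grip": 0},{"x": 40,"y": -4,"z": 0,"turn": 0,"grip": 0},{"x": 36,"y": -4,"z": 0,"turn": 0,"grip": 0},{"x": 0,"y": 0,"z": 0,"turn": 0,"grip": 0}])

```text
clock: 15.82
tool_pos: [0.5744, -0.1461, 0.111]
eef_rot: [0.544, 0.501, 0.503, -0.447]
contact_force: [-0.3, 1.1, -0.3]
grip_width: -0.0001
```

Run:
```python
from h import *
plan([[*hp(j,.085,.022),.108] for j in np.arange(1.571,.5,-.125)])
for c in('scene','top'):save(get_image(c),'o1%s.png'%c)
x=cv2.imread('pics/o1top.png')[170:280,290:410];y=cv2.imread('pics/o1scene.png')[140:250,140:260]
cv2.imwrite('pics/o1.png',cv2.resize(np.hstack([x,y]),None,fx=3.3,fy=3.3,interpolation=2))
```

```text
t 15.825 p [ 0.5744 -0.1461  0.111 ] F [-0.3  1.1 -0.3] w -7.664460762862383e-05 q [-0.38  0.26 -0.33  0.91  0.05  1.09]
[[ 0.094  0.99   0.101]
 [ 0.018  0.099 -0.995]
 [-0.995  0.096 -0.009]]
[ 0.549 -0.16   0.108] -> [  0.3 -26.4  11.6]
[ 0.538 -0.161  0.108] -> [ -1.  -10.9  -0.8]
[ 0.528 -0.162  0.108] -> [ -1.1 -10.9   0.5]
[ 0.517 -0.165  0.108] -> [ -1.  -10.8   1.9]
[ 0.507 -0.169  0.108] -> [ -1.  -10.4   3.2]
[ 0.497 -0.175  0.108] -> [ -1.  -10.    4.5]
[ 0.489 -0.182  0.108] -> [-0.9 -9.3  5.7]
[ 0.481 -0.189  0.108] -> [-0.9 -8.5  6.8]
[ 0.474 -0.198  0.108] -> [-0.8 -7.6  7.9]
```

View pics/o1.png

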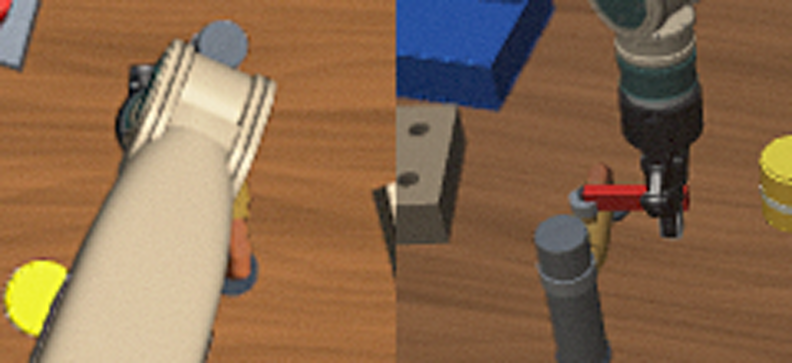

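Request:
servo_tool(deltas=[{"x": 0,"y": -14,"z": 10,"turn": 0,"grip": 0},{"x": 0,"y": -14,"z": 2,"turn": 0,"grip": 0},{"x": -1,"y": -12,"z": 0,"turn": 0,"grip": 0},{"x": -1,"y": -11,"z": 1,"turn": 0,"grip": 0},{"x": -1,"y": -11,"z": 2,"turn": 0,"grip": 0},{"x": -1,"y": -11,"z": 3,"turn": 0,"grip": 0}])

```text
clock: 16.68
tool_pos: [0.5106, -0.1767, 0.119]
eef_rot: [0.553, 0.504, 0.495, -0.441]
contact_force: [3.8, -0.2, -0.4]
grip_width: -0.0004
```

Run:
```python
from h import *
plan([[*hp(j,.085,.022),.108] for j in np.arange(1.071,-.1,-.125)])
```

```text
t 16.675 p [ 0.5106 -0.1767  0.119 ] F [ 3.8 -0.2 -0.4] w -0.0003829387657369097 q [-0.49  0.15 -0.45  0.87  0.07  0.98]
[[ 0.121  0.987  0.102]
 [ 0.01   0.102 -0.995]
 [-0.993  0.121  0.002]]
[ 0.507 -0.169  0.108] -> [10.5 -4.2 -7.7]
[ 0.497 -0.175  0.108] -> [-1.2 -9.9  4.5]
[ 0.489 -0.182  0.108] -> [-1.1 -9.3  5.7]
[ 0.481 -0.189  0.108] -> [-1.  -8.5  6.8]
[ 0.474 -0.198  0.108] -> [-0.9 -7.6  7.8]
[ 0.468 -0.207  0.108] -> [-0.8 -6.6  8.7]
[ 0.464 -0.217  0.108] -> [-0.6 -5.5  9.5]
[ 0.461 -0.228  0.108] -> [-0.5 -4.2 10.1]
[ 0.459 -0.238  0.108] -> [-0.3 -3.  10.6]
[ 0.458 -0.249  0.108] -> [-0.2 -1.6 10.8]
```

Request:
servo_tool(deltas=[{"x": 9,"y": -4,"z": -4,"turn": 0,"grip": 0},{"x": 4,"y": -10,"z": 0,"turn": 0,"grip": 0},{"x": 1,"y": -10,"z": 4,"turn": 0,"grip": 0},{"x": 1,"y": -9,"z": 6,"turn": 0,"grip": 0}])

```text
clock: 17.18
tool_pos: [0.4941, -0.1919, 0.118]
eef_rot: [0.565, 0.508, 0.483, -0.435]
contact_force: [3.6, 1.9, 4.7]
grip_width: -0.0
```

Run:
```python
from h import *
plan([[*hp(j,.085,.022),.108] for j in np.arange(.8,-.1,-.125)])
```

```text
t 17.175 p [ 0.4941 -0.1919  0.118 ] F [3.6 1.9 4.7] w -1.004885919173926e-05 q [-0.54  0.11 -0.5   0.83  0.08  0.93]
[[ 0.155  0.982  0.104]
 [ 0.     0.105 -0.994]
 [-0.988  0.154  0.016]]
[ 0.487 -0.183  0.108] -> [ 8.8 -7.3 -9.9]
[ 0.48  -0.191  0.108] -> [-1.2 -8.4  7. ]
[ 0.473 -0.199  0.108] -> [-1.  -7.4  8. ]
[ 0.467 -0.209  0.108] -> [-0.9 -6.4  8.9]
[ 0.463 -0.219  0.108] -> [-0.7 -5.3  9.6]
[ 0.46  -0.229  0.108] -> [-0.5 -4.  10.2]
[ 0.459 -0.24   0.108] -> [-0.3 -2.8 10.6]
[ 0.458 -0.251  0.108] -> [-0.  -1.4 10.9]
```

Run:
```python
from h import *
for c in('scene','top'):save(get_image(c),'o2%s.png'%c)
x=cv2.imread('pics/o2top.png')[170:280,290:410];y=cv2.imread('pics/o2scene.png')[140:250,140:260]
cv2.imwrite('pics/o2.png',cv2.resize(np.hstack([x,y]),None,fx=3.3,fy=3.3,interpolation=2))
```

```text
(no output)
```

View pics/o2.png

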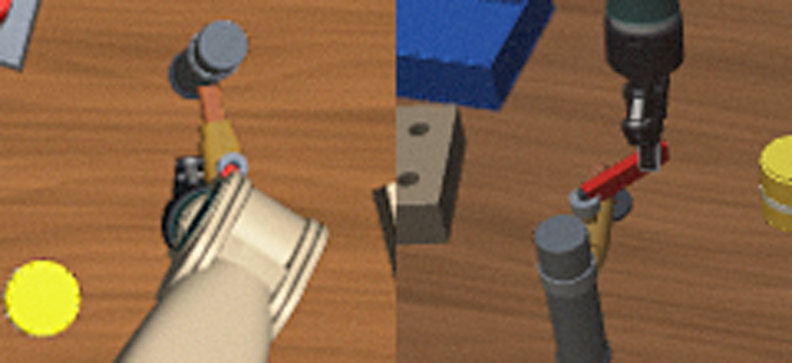

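Request:
servo_tool(deltas=[{"x": 0,"y": 4,"z": -4,"turn": 0,"grip": 0},{"x": 8,"y": 2,"z": 0,"turn": 0,"grip": 0},{"x": 4,"y": 0,"z": 0,"turn": 0,"grip": 0}])

```text
clock: 17.65
tool_pos: [0.4962, -0.1861, 0.1023]
eef_rot: [0.561, 0.507, 0.486, -0.438]
contact_force: [-1.4, -0.6, -0.5]
grip_width: -0.0001
```

Run:
```python
from h import *
plan([[*hp(j,.09,.022),.108] for j in np.arange(.8,-.1,-.125)])
```

```text
t 17.65 p [ 0.4962 -0.1861  0.1023] F [-1.4 -0.6 -0.5] w -0.00010599316127003109 q [-0.52  0.13 -0.51  0.81  0.07  0.95]
[[ 0.143  0.984  0.101]
 [ 0.001  0.102 -0.995]
 [-0.99   0.143  0.014]]
[ 0.483 -0.18   0.108] -> [ -7.5 -11.4  -7.4]
[ 0.475 -0.188  0.108] -> [-1.2 -8.7  7.5]
[ 0.468 -0.198  0.108] -> [-1.  -7.7  8.6]
[ 0.463 -0.208  0.108] -> [-0.8 -6.6  9.5]
[ 0.458 -0.218  0.108] -> [-0.6 -5.4 10.2]
[ 0.455 -0.23   0.108] -> [-0.4 -4.1 10.8]
[ 0.454 -0.241  0.108] -> [-0.2 -2.7 11.2]
[ 0.453 -0.253  0.108] -> [-0.  -1.3 11.5]
```

Request:
servo_tool(deltas=[{"x": 0,"y": -12,"z": 0,"turn": 0,"grip": 0},{"x": 0,"y": -9,"z": 6,"turn": 0,"grip": 0},{"x": 1,"y": -8,"z": 8,"turn": 0,"grip": 0},{"x": 1,"y": -7,"z": 9,"turn": 0,"grip": 0}])

```text
clock: 18.15
tool_pos: [0.4622, -0.2125, 0.0945]
eef_rot: [0.561, 0.507, 0.487, -0.436]
contact_force: [1.8, 2.1, -0.1]
grip_width: 0.0001
```

Run:
```python
from h import *
plan([[*hp(j,.09,.02),.108] for j in np.arange(.5,-.1,-.125)])
```

```text
t 18.15 p [ 0.4622 -0.2125  0.0945] F [ 1.8  2.1 -0.1] w 0.00012821589600567126 q [-0.61  0.11 -0.55  0.79  0.09  0.86]
[[ 0.145  0.984  0.104]
 [ 0.005  0.104 -0.995]
 [-0.989  0.145  0.011]]
[ 0.465 -0.204  0.108] -> [-12.8   5.9  -8.5]
[ 0.46  -0.214  0.108] -> [-0.8 -5.9  9.8]
[ 0.457 -0.225  0.108] -> [-0.6 -4.7 10.5]
[ 0.455 -0.236  0.108] -> [-0.4 -3.3 11. ]
[ 0.454 -0.248  0.108] -> [-0.2 -1.9 11.3]
```

Request:
servo_tool(deltas=[{"x": -5,"y": -4,"z": 9,"turn": 0,"grip": 0},{"x": -3,"y": -3,"z": 10,"turn": 0,"grip": 0},{"x": 0,"y": -1,"z": 10,"turn": 0,"grip": 0}])

```text
clock: 18.52
tool_pos: [0.4533, -0.2432, 0.1008]
eef_rot: [0.559, 0.508, 0.488, -0.437]
contact_force: [1.4, 3.4, 0.4]
grip_width: -0.0002
```

Run:
```python
from h import *
plan([[*hp(j,.09,.02),.108] for j in np.arange(.25,-.1,-.125)])
```

```text
t 18.525 p [ 0.4533 -0.2432  0.1008] F [1.4 3.4 0.4] w -0.00019425531851742576 q [-0.67  0.12 -0.53  0.82  0.09  0.8 ]
[[ 0.141  0.985  0.103]
 [ 0.008  0.103 -0.995]
 [-0.99   0.142  0.007]]
[ 0.457 -0.225  0.108] -> [ -6.5   6.4 -17.9]
[ 0.455 -0.236  0.108] -> [-0.4 -3.3 11. ]
[ 0.454 -0.248  0.108] -> [-0.2 -1.9 11.4]
```

Request:
servo_tool(deltas=[{"x": 0,"y": 0,"z": 7,"turn": 0,"grip": 0},{"x": 0,"y": 1,"z": 6,"turn": 0,"grip": 0},{"x": 0,"y": 1,"z": 5,"turn": 0,"grip": 0}])

```text
clock: 18.9
tool_pos: [0.4538, -0.2466, 0.1002]
eef_rot: [0.551, 0.516, 0.499, -0.426]
contact_force: [-4.3, 15.4, 11.8]
grip_width: 0.0002
```

Request:
servo_tool(deltas=[{"x": 0,"y": 0,"z": 5,"turn": 0,"grip": 0},{"x": 0,"y": 0,"z": 5,"turn": 0,"grip": 0}])

```text
clock: 19.15
tool_pos: [0.4537, -0.2463, 0.1004]
eef_rot: [0.546, 0.521, 0.506, -0.418]
contact_force: [-1.4, 15.3, 12.2]
grip_width: 0.0001
```

Run:
```python
from h import *
plan([[*hp(j,.09,.018),.108] for j in [0]])
for c in('scene','top'):save(get_image(c),'o3%s.png'%c)
x=cv2.imread('pics/o3top.png')[170:280,290:410];y=cv2.imread('pics/o3scene.png')[140:250,140:260]
cv2.imwrite('pics/o3.png',cv2.resize(np.hstack([x,y]),None,fx=3.3,fy=3.3,interpolation=2))
```

```text
t 19.15 p [ 0.4537 -0.2463  0.1004] F [-1.4 15.3 12.2] w 6.969399656059405e-05 q [-0.7   0.15 -0.5   0.87  0.14  0.76]
[[ 0.139  0.983  0.117]
 [ 0.07   0.108 -0.992]
 [-0.988  0.146 -0.054]]
[ 0.454 -0.25   0.108] -> [-7.7  1.3  3. ]
```

View pics/o3.png

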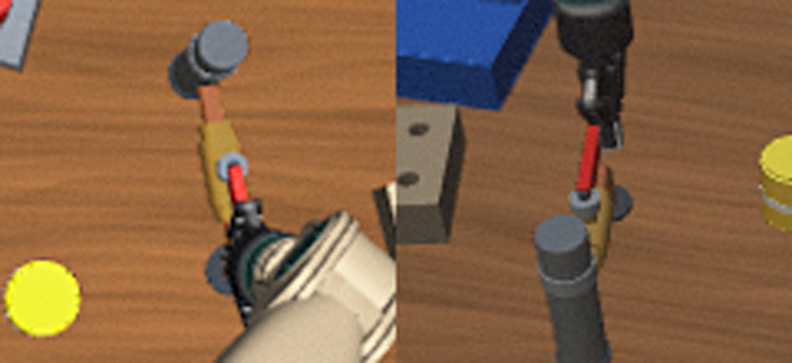

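Request:
servo_tool(deltas=[{"x": 0,"y": 0,"z": -20,"turn": 0,"grip": 0},{"x": -20,"y": 0,"z": -15,"turn": 0,"grip": 0},{"x": -45,"y": 0,"z": 0,"turn": 0,"grip": 0},{"x": -45,"y": 0,"z": 0,"turn": 0,"grip": 0},{"x": -45,"y": 0,"z": 0,"turn": 0,"grip": 0},{"x": 0,"y": -20,"z": -40,"turn": 0,"grip": 0},{"x": 0,"y": 0,"z": -45,"turn": 0,"grip": 0},{"x": 0,"y": 0,"z": -45,"turn": 0,"grip": 0},{"x": 0,"y": 0,"z": 0,"turn": 0,"grip": 0}])

```text
clock: 20.38
tool_pos: [0.3918, -0.0976, 0.2652]
eef_rot: [0.55, 0.516, 0.5, -0.425]
contact_force: [0.2, -0.2, 0.7]
grip_width: -0.0001
```

Run:
```python
from h import *
plan([])
for c in('scene','top'):save(get_image(c),'o4%s.png'%c)
x=cv2.imread('pics/o4top.png')[170:270,310:410]
cv2.imwrite('pics/o4.png',cv2.resize(x,None,fx=5.9,fy=5.9,interpolation=2))
```

```text
t 20.375 p [ 0.3918 -0.0976  0.2652] F [ 0.2 -0.2  0.7] w -0.00010106431235176276 q [-0.48 -0.23 -0.48  1.22  0.11  0.98]
[[ 0.137  0.984  0.112]
 [ 0.049  0.106 -0.993]
 [-0.989  0.142 -0.033]]
```

View pics/o4.png

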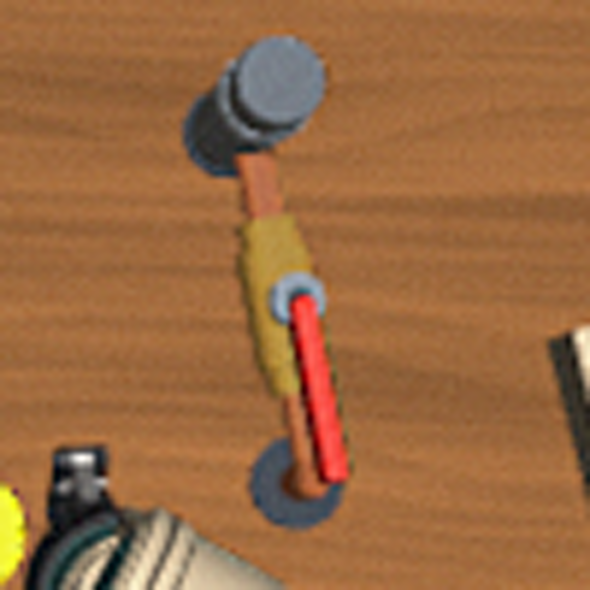

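View pics/o4top.png

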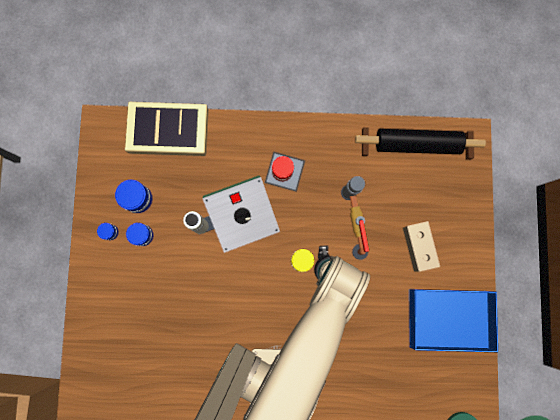

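View pics/o4scene.png

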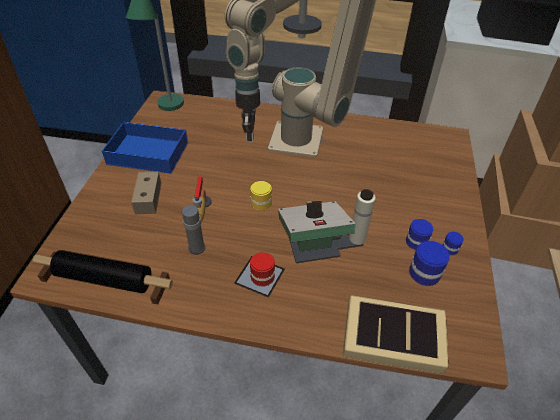

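Run:
```python
from h import *
import pickle
a,b=pickle.load(open('im0.pkl','rb'))
g=lambda u,v:np.array([310+(u+.5)/5.9-.5,170+(v+.5)/5.9-.5])
for n,s,e in(('now',(302,298),(335,478)),('start',(302,298),(317,482))):
    P=atz(b,g(*s),.124);Q=atz(b,g(*e),.124);d=P-Q;print(n,np.arctan2(d[1],d[0]))
f=atz(b,g(282,80),.18)-atz(b,g(297,483),0);print('pipe',np.arctan2(f[1],f[0]))
t=get_image('top')['pixels'].astype(int);o=b['pixels'].astype(int)
D=np.abs(t-o).sum(2)>90
for n,(x0,x1,y0,y1) in dict(yel=(285,312,245,275),red=(262,308,148,192),blue=(90,155,175,250),block=(400,442,218,275)).items(): print(n,D[y0:y1,x0:x1].sum())
```

```text
now 0.1885843399970098
start 0.08817644934103648
pipe 0.20471743788471183
yel 0
red 0
blue 0
block 0
```

```bash
python3 -c "
from h import *
print(close_job())"
```

```text
the job is handed in; nothing more can be done
None
```

The feed unit is now on red, the ink whose tin stands on the black-bordered plate. I handed the job in at about 20 s on the robot's clock, with the gripper clear of everything.

- **Shutting the cock:** I pushed the red handle round until it stopped moving, at about 14 N sideways. Seen from above, it lay square across the pipe.
- **Selector:** I turned the knob clockwise with the fingers loosely round it. From above, red fills the window. Judging by the white line, the selector is at about -1.75 to -1.80; the target is -1.75 ± 0.166.
- **Opening the cock:** I pushed the handle back until it stopped moving, at about 15 N. The last picture puts the handle at 0.19 rad and the pipe at 0.205 rad, which agrees within measuring error.
- **Bystanders:** the picture areas round the tins and the block matched the first picture.

Two things did not go cleanly. The tool tilted by up to about 9 degrees over the moves. Halfway through opening, the fingers also rode up the handle, so I backed off, lowered them and carried on. The highest wrist force I saw was about 20 N, including an upward pull of 8 to 12 N at the stops. I only read forces at the end of each move, so brief peaks in between would not show.

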